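# Listen for a leaking spool valve

### The job

Work the hydraulic valve's spool before listening for a leak: pull its knob fully out until it clicks, then push it fully home. Then take the listening pen out of the wooden block and hold its sprung tip on the middle of the steel disc on the valve's sloping shoulder, with the pen square to the disc's face, pressing lightly (about 4 N, the tip pushed about half-way in); finish while still holding it there, and leave the other things on the bench as they are.

Things in the scene. Friction and masses are not known exactly. Their poses are not given: they have to be found in the camera images.
- knob_mid (a point): Centre of the spool knob: black, round, 34 mm diameter, 32 mm long, on a 12 mm steel rod out of the green valve's end nearest the robot. Its axis is level, 70 mm above the bench; when home 19 mm of bare rod shows between knob and valve. Own +x points from the knob into the valve (push home), -x is out (pull).
- knob (a joint): How far the knob is out, m: 0 fully home, 0.024 fully out (end stop). An over-centre spring detent snaps it to the nearer end and keeps it there; breaking it out of either end takes about 8 N.
- disc_face (a point): Centre of the outer face of the bright steel measuring disc, 26 mm diameter and 4 mm thick, fixed on the sloping shoulder along one side of the valve, about 96 mm above the bench. Own +z axis points straight out of the face, 25 degrees off vertical; the face does not yield.
- pen_grip (a point): Where to grip the listening pen: on the axis of its grey flat-sided housing (24 mm along own x, 36 mm own y, 100 mm own z, which points away from the tip), 38 mm below its top, 62 mm above its lower end. Below that come a 14 mm steel sleeve 42 mm long and the sprung tip. It stands upright in the block, resting on its top, and lifts straight out; clear after 62 mm. About 170 g.
- tip_point (a point): The very end of the pen's steel tip (9 mm diameter, rounded): on the pen's axis, 60 mm below the housing's lower end, 122 mm below pen_grip, when not pushed in.
- tip (a joint): How far the pen's sprung tip is pushed in, m: 0 free, 0.010 bottomed. Spring: 2 N to start, 4.5 N half-way in (0.005), 7 N at 0.010, then it is solid.
- valve: The green valve on its grey stand plate (190 x 130 x 10 mm, reaching under the knob), fixed. Origin on the bench under the casting's centre; own +x runs along the spool away from the knob. Casting 110 mm long, 92 mm wide, top 100 mm high (110 mm with port plugs); the knob's centre is 100 mm from its centre. The disc is on the shoulder at its own -y side.
- block: The wooden tool block, fixed, 75 x 170 x 75 mm high (own x, y, z). Origin at the centre of its underside; two upright through holes, 21 mm wide, at own y = +45 and -45 mm. The pen stands in one, the punch in the other.
- pen: The listening pen; origin at the centre of the lower end of its housing.
- disc: The measuring disc; origin at the centre of its underside, +z out of its face.
- punch_mid (a point): Middle of the drift punch standing in the other hole: a dark round steel rod 17 mm thick, 146 mm long, standing on the bench, its top at 146 mm. Leave alone.
- shackle: Steel bow shackle lying on the bench, about 85 x 80 mm, 26 mm high. Leave alone.
- nut: Large steel hexagon nut lying flat, 54 mm across corners, 26 mm high. Leave alone.
- coupling_mid (a point): Middle of a round steel hose coupling standing on the bench, 38 mm diameter, 60 mm high. Leave alone.
Not all that is in view belongs to the job. What is shaped like the pen but blue is not meant.

How it is judged:
By the outcome, as a careful person would: the job done as asked, in the order asked, and still so for the second after the job is handed in, while the arm keeps its last pose, push and grip.
It also fails if it takes over 54 s, if anything falls off the work surface, if the arm or the gripper's body presses on something with over 40 N, if the wrist force passes 120 N, or if a joint passes its speed limit or range.

### The arm

A 6-joint arm with a two-finger parallel gripper is mounted at the origin on the work surface. World frame = base frame: x ahead of the robot, y to its left, z up, the work surface at z = 0. Lengths are in m, angles in rad, forces in N, time in s.
With the tool pointing down it reaches from about 0.425 to 0.95 m from the base axis. Payload 3.5 kg.
Tool frame: the origin (TCP) lies between the finger pads; the fingertips stand 14 mm ahead of it and the grasp point (between the pads) lies 5 mm behind it; z points along the fingers, y is the direction in which the jaws open and shut (so a half turn about z gives the same grasp; the last joint's range is limited). The gripper opens to 85 mm and grips with 20 to 120 N. Pads are 22 mm wide; open, the fingers measure 114 mm over their backs; the gripper's body (76 mm by 85 mm) begins 54 mm behind the grasp point. The pads swing forward as they close: fully open they stand 13 mm farther back than shut.
Start: joints at [-1.436, 0.286, 1.577, -0, 1.279, -0.15], TCP at [0.19, -0.648, 0.245] pointing down, gripper open.
Joint ranges: [-2.77, 2.77], [-0.9, 2.22], [0.21, 2.48], [-1.53, 4.67], [0.24, 2.81], [-2.84, 2.84]. Speed limits (rad/s): [2.79, 2.79, 3.14, 3.14, 3.14, 3.14].

### API

Orientations are given as a unit quaternion [x, y, z, w].
In Python, from plant import ctrl gives the robot as it stands. The module is installed in compiled form; this text tells all that it offers.
- The arm moves only by the tool servo_tool, never from a script. Its argument "increments" is text: rows parted by semicolons, each of 7 numbers parted by spaces: the turn, a rotation vector about the tool's x, y, z in rad, then the shift along the tool's x, y, z in cm, then the finger opening in cm, from 0 to 8.54. In form: ax ay az dx dy dz claw; .... A call has 1 to 10 rows; each row is the pose to reach, as a shift and turn from the pose commanded when the call began, along the tool's axes at that moment; what a row does not reach only later rows make up. A row lasts 1/12 s, in which the tool goes at most 41.7 mm and 7.16 degrees, less where a joint would pass 70% of its speed; a pose out of reach is approached as far as the arm can. A call with a gripper value outside its range is refused whole. The fingers move at their own pace and stop on an object; "grip_force" is the grip in N (left out, the last holds). Time passes only in rows, so rows that repeat a pose let the fingers close. It gives the time, the measured TCP pose, the force and the opening at its end, in the units of the state.
- ctrl.get_state(): the state, without advancing time (a new reading comes with each control period).
- ctrl.read_camera(name): name is "scene" or "top"; returns (picture, depth): 480x640x3 uint8, red, green, blue; 480x640 float32, m along the optical axis (not along the pixel's ray), 0 where there is no reading.
- ctrl.camera_info(name): a dict with "camera_matrix" (3x3 intrinsics, pixels), "D" ([k1, k2, p1, p2, k3] as OpenCV has them; the pictures are not rectified), "world_to_cam" (4x4, takes a point from world to camera coordinates). Camera axes: x right, y down, z forward; pixel columns grow to the right and rows downward; lengths in m; the calibration is good to about 2 mm. A picture is of the moment at which its call begins. camera_info takes no time and is no camera call.
- ctrl.sign_off(): hands the job in, once; it reports no verdict.
The state is a dict: "time": time; "qpos": joint angles; "dq": joint speeds; "joint_efforts": joint torques, N m; "eef_pos": TCP position; "tcp_rot": TCP orientation; "contact_force": force on the tool from outside, world axes, zero at the start; "wrist_torque": the same for the moment, N m; "opening": opening from 0.0 (shut) to 1.0 (fully open).
Only numpy, scipy, OpenCV 4.12 (cv2) and the standard library are available. Lean on these libraries where they do the work, as an engineer would, in place of code of your own. Each camera call takes 0.05 s, during which the arm holds its last target.

## Working session

There is one attempt and no reset: what is moved stays moved. The work goes in short steps, Python scripts to look and compute and a tool call to move; the robot and the scene stay as the last step left them, time stands still between calls to the robot, and variables do not carry over. Pictures are saved under pics/ and viewed, and the job is handed in when it is done.

Besides the shell and the picture viewer there is one more tool, called after "Request:" as name(argument=value, ...), one argument or row to a line, values as JSON. servo_tool: Moves the arm, as the interface text tells. Its arguments: {"type":"object","properties":{"increments":{"type":"string"},"grip_force":{"type":"number"}},"required":["increments"]}

```bash
mkdir -p pics; cat > h.py <<'E'
import numpy as np,cv2
from plant import ctrl
from scipy.spatial.transform import Rotation as R
def grab(n,tag):
    im,d=ctrl.read_camera(n); cv2.imwrite(f'pics/{tag}.png',im[...,::-1]); np.savez(f'{tag}.npz',im=im,d=d); return im,d
def cam(n):
    c=ctrl.camera_info(n); return np.array(c['camera_matrix']),np.array(c['D']),np.array(c['world_to_cam'])
def world(n,uv,d):
    K,D,T=cam(n); uv=np.atleast_2d(np.array(uv,float)); p=cv2.undistortPoints(uv[:,None],K,D)[:,0]
    P=np.c_[p,np.ones(len(p))]*np.atleast_1d(d)[:,None]; return (P-T[:3,3])@T[:3,:3]
def ray(n,uv,z):
    K,D,T=cam(n); o=-T[:3,:3].T@T[:3,3]; a=world(n,uv,1.0)-o; return o+a*((z-o[2])/a[:,2])[:,None]
def cloud(n,d):
    v,u=np.mgrid[0:480,0:640]; return world(n,np.c_[u.ravel(),v.ravel()],d.ravel()).reshape(480,640,3)
def proj(n,P):
    K,D,T=cam(n); return cv2.projectPoints(np.atleast_2d(np.array(P,float)),cv2.Rodrigues(T[:3,:3])[0],T[:3,3],K,D)[0][:,0]
E
python3 - <<'E'
from h import *
s=ctrl.get_state();print(s)
for n in('scene','top'):
    grab(n,n+'0'); K,D,T=cam(n); print(n,K,D,T,-T[:3,:3].T@T[:3,3])
E
```

```text
{'time': 0.0, 'qpos': array([-1.43599293e+00,  2.87193897e-01,  1.57817839e+00,  2.00394393e-06,
        1.27856087e+00, -1.49981411e-01]), 'dq': array([-8.35479088e-04, -6.87982658e-04,  6.56073328e-04, -1.33702966e-03,
        8.35368727e-04,  6.17549665e-06]), 'joint_efforts': array([-6.40287799e-04, -4.05986559e+01, -2.92624193e+01, -2.16572307e-04,
        5.87431190e-03, -5.71664060e-06]), 'eef_pos': array([ 0.18959907, -0.64718343,  0.24392754]), 'tcp_rot': array([ 9.89878683e-01,  1.41911324e-01,  9.84008188e-06, -1.17020968e-03]), 'contact_force': array([-0.1844332 , -0.03854584, -0.01844076]), 'wrist_torque': array([-0.03877909,  0.03869235, -0.01299473]), 'opening': 0.998131842153065}
scene [[498.01227876   0.         320.78875511]
 [  0.         498.01227876 234.99332841]
 [  0.           0.           1.        ]] [0.03384974 0.         0.         0.         0.        ] [[-0.45536601  0.8900726  -0.02031154  0.26911311]
 [ 0.60236183  0.29121156 -0.7432066  -0.30521017]
 [-0.65559288 -0.35066592 -0.66875361  1.54411537]
 [ 0.          0.          0.          1.        ]] [1.31870296 0.39081917 0.81126461]
top [[546.035112     0.         324.83125761]
 [  0.         546.035112   230.85449794]
 [  0.           0.           1.        ]] [-0.0089967  0.         0.         0.         0.       ] [[ 0.01940696 -0.99976028  0.01013633 -0.00662434]
 [-0.9861869  -0.02080952 -0.16432393  0.60067761]
 [ 0.16449547 -0.00680729 -0.98635435  1.09438878]
 [ 0.          0.          0.          1.        ]] [0.41248695 0.01332689 1.17822798]
```

View pics/scene0.png

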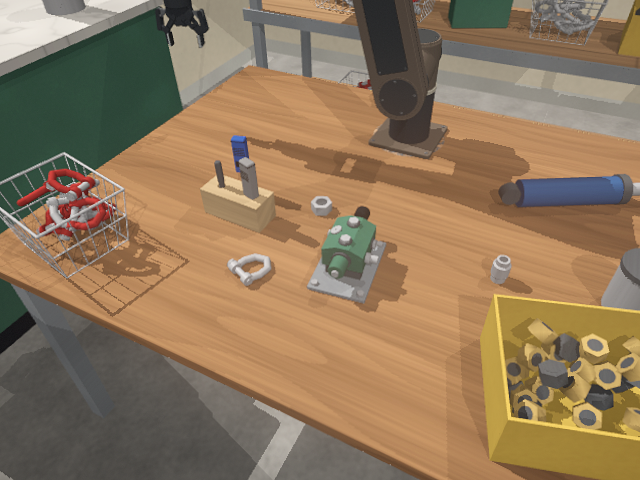

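View pics/top0.png

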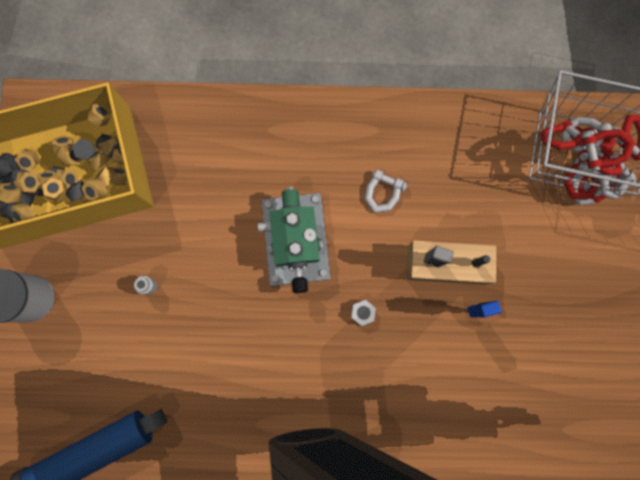

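The scene view shows the grey pen in the near hole of the block (248,178), the punch (219,173), a blue look-alike standing behind the block (240,150), and the valve (350,245). In the top view the pen is at (440,256), the punch at (483,261), the blue one at (485,309), the valve at (295,235), the knob at (300,285), and the disc probably at (310,235). The grey pen in the block is the one meant: it is grey, stands in a hole and has the punch in the other hole. I'll confirm with a crop.

```bash
python3 - <<'E'
from h import *
t=np.load('top0.npz')['im'][...,::-1]; s=np.load('scene0.npz')['im'][...,::-1]
a=cv2.resize(t[180:300,250:350],(400,480),interpolation=cv2.INTER_CUBIC)
b=cv2.resize(t[225:325,405:505],(400,400),interpolation=cv2.INTER_CUBIC)
b=cv2.copyMakeBorder(b,0,80,0,0,cv2.BORDER_CONSTANT)
cv2.imwrite('pics/c1.png',np.hstack([a,b]))
a=cv2.resize(s[190:310,300:400],(400,480),interpolation=cv2.INTER_CUBIC)
b=cv2.resize(s[125:245,190:290],(400,480),interpolation=cv2.INTER_CUBIC)
cv2.imwrite('pics/c2.png',np.hstack([a,b]))
E
```

```text
(no output)
```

View pics/c1.png

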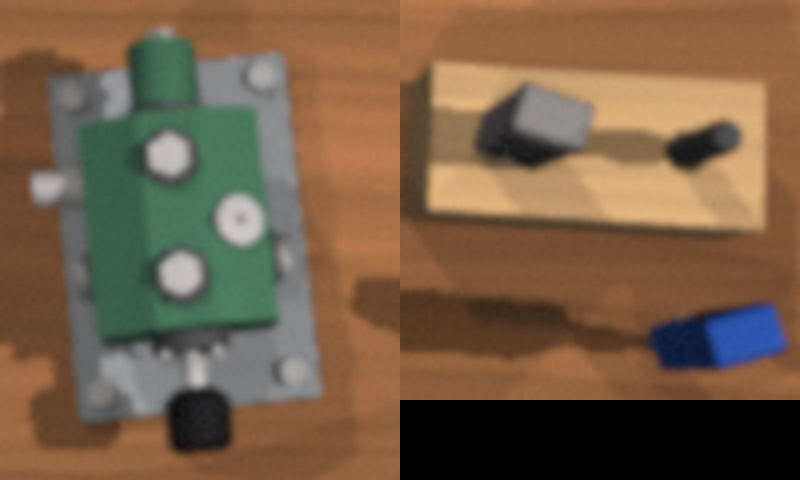

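View pics/c2.png

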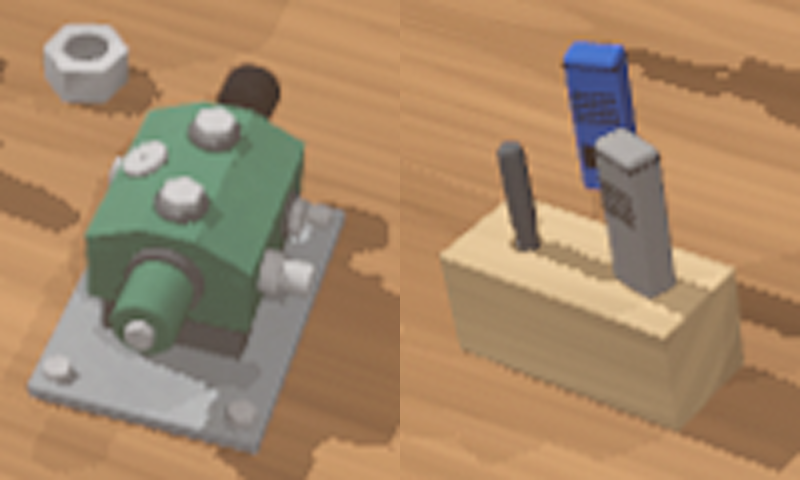

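The crops confirm it: the grey flat-sided pen stands in the block, the blue one stands free behind it, and the disc is the bright round with a centre dot at top pixel (310,234.8). Next I'll measure.

```bash
cat > m.py <<'E'
from h import *
out={}
for n in('top','scene'):
    z=np.load(n+'0.npz'); im,d=z['im'],z['d']; C=cloud(n,d); hsv=cv2.cvtColor(im,cv2.COLOR_RGB2HSV); out[n]=(im,d,C,hsv)
def big(m,seed=None):
    k,l,st,c=cv2.connectedComponentsWithStats(m.astype(np.uint8)); i=1+np.argmax(st[1:,4]); return l==i
im,d,C,hsv=out['top']
win=lambda u0,u1,v0,v1:(lambda m:(m.__setitem__((slice(v0,v1),slice(u0,u1)),True),m)[1])(np.zeros((480,640),bool))
print('bench z',np.median(C[330:350,200:300,2]))
# block top
m=big(win(400,505,235,290)&(abs(C[...,2]-.075)<.006)); P=C[m]; 
r=cv2.minAreaRect(P[:,:2].astype(np.float32)); print('block',r,P[:,2].mean())
# pen top
m=big(win(415,470,235,285)&(C[...,2]>.165)); P=C[m]; print('pentop n',m.sum(),P.mean(0),'z',np.median(P[:,2])); print(cv2.minAreaRect(P[:,:2].astype(np.float32)))
m=big(win(420,460,240,275)&(hsv[...,1]<60)&(hsv[...,2]>100)); 
c=cv2.findContours(m.astype(np.uint8),0,1)[0][0]; Q=ray('top',c[:,0],.175); print('colour',cv2.minAreaRect(Q[:,:2].astype(np.float32)),c[:,0].mean(0))
m=win(465,500,245,275)&(C[...,2]>.135)&(C[...,2]<.16); print('punch',C[m].mean(0))
# knob
dark=big(win(280,320,270,300)&(hsv[...,2]<60)); v,u=np.nonzero(dark); P=C[dark]; print('knob px',u.min(),u.max(),v.min(),v.max(),'zmax',np.percentile(P[:,2],95)); 
Q=ray('top',np.c_[u,v],.07); print(' at z.07',Q.min(0),Q.max(0))
r=cv2.minAreaRect(Q[:,:2].astype(np.float32)); print(r)
T=P[P[:,2]>.08]; print(' ridge',T.mean(0), T[:,0].min(),T[:,0].max())
# plate
m=big(win(255,335,185,290)&(abs(C[...,2]-.01)<.004)); Q=C[m]; print('plate',cv2.minAreaRect(Q[:,:2].astype(np.float32)))
# casting top
g=(hsv[...,0]>50)&(hsv[...,0]<95)&(hsv[...,1]>60); m=big(win(255,335,185,290)&g); Q=C[m&(C[...,2]>.05)]; print('green',cv2.minAreaRect(Q[:,:2].astype(np.float32)))
E
python3 m.py; python3 - <<'E'
from m import *
E
```

```text
bench z 0.0004070897755448041
block ((0.540410041809082, -0.25761881470680237), (0.17161796987056732, 0.07581812143325806), 87.65587615966797) 0.07513349964936356
pentop n 265 [ 0.54085303 -0.210912    0.17770432] z 0.17407487553035494
((0.4903777837753296, -0.10399654507637024), (0.03927377983927727, 0.27889901399612427), 25.564571380615234)
colour ((0.541100263595581, -0.2130243182182312), (0.034619782119989395, 0.0214803759008646), 72.4402847290039) [442.82352941 253.76470588]
punch [ 0.53750609 -0.30111515  0.14425777]
knob px 292 306 278 292 zmax 0.08968955920335744
 at z.07 [0.47089675 0.04137324 0.07      ] [0.49951198 0.07017313 0.07      ]
((0.48520636558532715, 0.05579947307705879), (0.028286395594477654, 0.028351126238703728), 1.4331748485565186)
 ridge [0.48485397 0.05526093 0.08495306] 0.4702943875539208 0.4986444324779925
plate ((0.5955878496170044, 0.03384825587272644), (0.19031420350074768, 0.05988650396466255), 6.379550457000732)
green ((0.5442595481872559, 0.06339260935783386), (0.2728067934513092, 0.09237004071474075), 6.191014766693115)
bench z 0.00040708977554480
[... 345 characters left out ...]
 -0.2130243182182312), (0.034619782119989395, 0.0214803759008646), 72.4402847290039) [442.82352941 253.76470588]
punch [ 0.53750609 -0.30111515  0.14425777]
knob px 292 306 278 292 zmax 0.08968955920335744
 at z.07 [0.47089675 0.04137324 0.07      ] [0.49951198 0.07017313 0.07      ]
((0.48520636558532715, 0.05579947307705879), (0.028286395594477654, 0.028351126238703728), 1.4331748485565186)
 ridge [0.48485397 0.05526093 0.08495306] 0.4702943875539208 0.4986444324779925
plate ((0.5955878496170044, 0.03384825587272644), (0.19031420350074768, 0.05988650396466255), 6.379550457000732)
green ((0.5442595481872559, 0.06339260935783386), (0.2728067934513092, 0.09237004071474075), 6.191014766693115)
```

```bash
cat > m2.py <<'E'
from m import *
print('-----')
import scipy.ndimage as nd
# plate outline: gray low sat region + everything of valve -> depth z>0.005 near
m=big(win(250,340,180,300)&(C[...,2]>.006)&(C[...,2]<.016)&(hsv[...,1]<90)); Q=C[m]
print('plate rect',cv2.minAreaRect(Q[:,:2].astype(np.float32)),Q[:,2].mean())
# plane fit of shoulder (green, right side) by depth both cameras
def plane(P):
    c=np.median(P,0)
    for _ in range(5):
        U,S,V=np.linalg.svd(P-c,full_matrices=False); n=V[2]*np.sign(V[2,2]); r=(P-c)@n; P=P[abs(r)<2.5*np.std(r)+1e-5]; c=P.mean(0)
    return c,n,np.std(r)
for n,(u,v) in {'top':(310,234.8),'scene':(336.2,229.2)}.items():
    im,d,C,hsv=out[n]
    w=(hsv[...,1]<50)&(hsv[...,2]>140); vv,uu=np.mgrid[0:480,0:640]; near=(uu-u)**2+(vv-v)**2<9**2
    l,k=nd.label(w&near); lab=l[int(round(v)),int(round(u))]; dm=(l==lab)&(lab>0)
    cy,cx=np.nonzero(dm); print(n,'disc px',cx.mean(),cy.mean(),dm.sum(),cx.min(),cx.max(),cy.min(),cy.max(),'depth pt',np.median(C[dm],0),'ray .096',ray(n,[cx.mean(),cy.mean()],.096))
    print('  disc plane',plane(C[nd.binary_erosion(dm)]))
    N=plane(C[nd.binary_erosion(dm)])[1]; print('  tilt',np.degrees(np.arccos(N[2])),'az',np.degrees(np.arctan2(N[1],N[0])))
im,d,C,hsv=out['top']
sh=win(296,325,205,268)&g&(C[...,2]>.06)&(C[...,2]<.097); sh=nd.binary_erosion(sh)
c,N,s=plane(C[sh]); print('shoulder',sh.sum(),c,N,s,'tilt',np.degrees(np.arccos(N[2])),'az',np.degrees(np.arctan2(N[1],N[0])))
# knob
for thr in(60,75,90):
    k=big(win(282,318,272,300)&(hsv[...,2]<thr)); Q=ray('top',np.argwhere(k)[:,::-1],.07);print(thr,cv2.minAreaRect(Q[:,:2].astype(np.float32)))
k=big(win(282,318,272,300)&(hsv[...,2]<80)&(C[...,2]>.083)); print('knob ridge',C[k].mean(0),k.sum())
# pen
for lo in(90,105,120):
    k=big(win(425,458,238,272)&(hsv[...,1]<70)&(hsv[...,2]>lo)&(C[...,2]>.168)&(C[...,2]<.18)); Q=C[k]; print('pen',k.sum(),cv2.minAreaRect(Q[:,:2].astype(np.float32)),Q.mean(0))
ims,ds,Cs,hs=out['scene']
k=win(236,262,155,200)&(Cs[...,2]>.165)&(Cs[...,2]<.18); Q=Cs[k];print('scene pen top',k.sum(),cv2.minAreaRect(Q[:,:2].astype(np.float32)),Q.mean(0))
k=big(win(236,262,155,205)&(Cs[...,2]>.085)&(Cs[...,2]<.165)&(Cs[...,0]>.5)); Q=Cs[k]; print(' scene pen side',k.sum(),Q[:,:2].min(0),Q[:,:2].max(0));
np.save('pside.npy',Q)
import sys
E
python3 m2.py | sed '1,/-----/d'
```

```text
plate rect ((0.5952775478363037, 0.03381356596946716), (0.1896897405385971, 0.05988650396466255), 6.379550457000732) 0.010405443963806878
top disc px 309.6796875 234.4609375 128 304 315 228 241 depth pt [0.58469848 0.0356583  0.09655979] ray .096 [[0.5849948  0.03611396 0.096     ]]
  disc plane (array([0.58312221, 0.03574842, 0.10805166]), array([ 0.24476164, -0.96938324,  0.01969465]), np.float64(0.005023645036790668))
  tilt 88.87150659763057 az -75.82944612096468
scene disc px 334.9529411764706 229.01176470588234 85 328 341 225 233 depth pt [0.58650047 0.03511182 0.09729323] ray .096 [[0.58678791 0.03465238 0.096     ]]
  disc plane (array([0.58783537, 0.03621496, 0.097874  ]), array([ 0.00369974, -0.39620503,  0.91815461]), np.float64(0.0009076260992997826))
  tilt 23.34222770474408 az -89.46499062042993
shoulder 315 [0.5880561  0.03378912 0.09047575] [ 0.06332106 -0.44760054  0.8919889 ] 0.0016144781402831964 tilt 26.875754591265235 az -81.94792462822541
60 ((0.48520636558532715, 0.05579947307705879), (0.028286395594477654, 0.028351126238703728), 1.4331748485565186)
75 ((0.4862
[... 258 characters left out ...]
9] 130
pen 216 ((0.5416924357414246, -0.21289408206939697), (0.03579634428024292, 0.022283479571342468), 71.1723861694336) [ 0.54153807 -0.21318696  0.17460248]
pen 204 ((0.5415823459625244, -0.21374188363552094), (0.03412043675780296, 0.021944599226117134), 71.1723861694336) [ 0.54166707 -0.21362753  0.17472432]
pen 186 ((0.54248046875, -0.21398165822029114), (0.03366778418421745, 0.020606257021427155), 72.33743286132812) [ 0.54211844 -0.21417624  0.17480937]
scene pen top 136 ((0.5444220900535583, -0.2130085676908493), (0.03657476231455803, 0.026116859167814255), 72.96365356445312) [ 0.54699046 -0.21074236  0.17292479]
 scene pen side 431 [ 0.53597718 -0.23375679] [ 0.56060376 -0.19274273]
```

```bash
cat > go.py <<'E'
from h import *
import sys
# usage: go.py x y z yaw tilt(deg, lean toward valve -y)
YAWV=6.35
def Rt(yaw,tilt=0):
    a=np.radians(YAWV); ax=np.array([np.cos(a),np.sin(a),0])
    return R.from_rotvec(ax*np.radians(tilt))*R.from_euler('z',yaw,degrees=True)*R.from_euler('x',180,degrees=True)
def inc(p,Rg,s=None):
    s=s or ctrl.get_state(); R0=R.from_quat(s['tcp_rot'])
    return (R0.inv()*Rg).as_rotvec(), R0.inv().apply(np.array(p)-s['eef_pos'])*100
if __name__=='__main__':
    a=[float(x) for x in sys.argv[1:]]; s=ctrl.get_state()
    r,t=inc(a[:3],Rt(a[3],a[4] if len(a)>4 else 0),s); print('t',s['time'],'pos',s['eef_pos'].round(4),'F',s['contact_force'].round(2),'op',s['opening'],'q',s['qpos'].round(2)); print('inc',r.round(4),t.round(2))
E
python3 - <<'E'
from go import *
print(Rt(6.35,25).as_matrix()@[0,0,-1])
E
python3 go.py .50 -.33 .25 6.35; python3 go.py .485 .056 .20 6.35
```

```text
[ 0.04674228 -0.42002542  0.90630779]
t 0.1 pos [ 0.1896 -0.6472  0.2441] F [-0.02  1.17  0.12] op 0.9983273528080358 q [-1.44  0.29  1.58  0.    1.28 -0.15]
inc [-2.200e-03 -1.000e-04  1.739e-01] [ 38.7  -21.73  -0.54]
t 0.1 pos [ 0.1896 -0.6472  0.2441] F [-0.02  1.17  0.12] op 0.9983273528080358 q [-1.44  0.29  1.58  0.    1.28 -0.15]
inc [-2.200e-03 -1.000e-04  1.739e-01] [ 48.11 -59.18   4.55]
```

Request:
servo_tool(
  increments="0 0 0 4 -2 0 8.54; 0 0 0.05 8 -4 0 8.54; 0 0 0.1 12 -6.5 0 8.54; 0 0 0.174 16 -9 -0.5 8.54; 0 0 0.174 20 -11 -0.5 8.54; 0 0 0.174 23.5 -13 -0.5 8.54; 0 0 0.174 27 -15 -0.5 8.54; 0 0 0.174 30.5 -17 -0.5 8.54; 0 0 0.174 34 -19 -0.5 8.54; 0 0 0.174 37.5 -21 -0.5 8.54",
  grip_force=50,
)

```text
time: 0.93
eef_pos: [0.4821, -0.3486, 0.2499]
tcp_rot: [0.998, 0.055, -0.0, -0.0]
contact_force: [0.6, -0.4, 0.4]
opening: 0.996
```

```bash
python3 go.py .485 .056 .20 6.35
```

```text
t 0.9333 pos [ 0.4821 -0.3486  0.2499] F [ 0.56 -0.37  0.38] op 0.99640272550957 q [-0.8   0.11  1.77 -0.    1.26  0.66]
inc [-0.0005  0.0004 -0.0001] [  4.76 -40.18   5.01]
```

Request:
servo_tool(
  increments="0 0 0 0.5 -4 0 8.54; 0 0 0 1 -8 0 8.54; 0 0 0 1.5 -12 0 8.54; 0 0 0 2 -16 0 8.54; 0 0 0 2.5 -20 0 8.54; 0 0 0 3 -24 0.5 8.54; 0 0 0 3.5 -28 1.5 8.54; 0 0 0 4 -32 3 8.54; 0 0 0 4.4 -36 4 8.54; 0 0 0 4.7 -40 5 8.54",
)

```text
time: 1.77
eef_pos: [0.4829, 0.0533, 0.1996]
tcp_rot: [0.998, 0.055, -0.0, -0.0]
contact_force: [0.8, -0.6, -0.4]
opening: 0.999
```

```bash
python3 go.py .485 .0558 .068 6.35
```

```text
t 1.7667 pos [0.4829 0.0533 0.1996] F [ 0.81 -0.65 -0.36] op 0.9987850853202643 q [-0.1  -0.09  2.07  0.    1.16  1.36]
inc [-0.0001  0.0005 -0.0003] [ 0.24 -0.22 13.16]
```

Request:
servo_tool(
  increments="0 0 0 0.1 -0.1 2 8.54; 0 0 0 0.1 -0.1 5 8.54; 0 0 0 0.1 -0.1 8 8.54; 0 0 0 0.1 -0.1 11 8.54; 0 0 0 0.1 -0.1 13.2 8.54; 0 0 0 0.1 -0.1 13.2 8.54; 0 0 0 0.1 -0.1 13.2 8.54",
)

```text
time: 2.35
eef_pos: [0.4833, 0.0526, 0.0673]
tcp_rot: [0.998, 0.055, -0.002, -0.0]
contact_force: [-0.1, -0.1, 0.5]
opening: 0.994
```

```bash
python3 go.py .485 .0558 .066 6.35; python3 - <<'E'
from h import *
im,_=grab('top','t1'); im2,_=grab('scene','s1')
a=cv2.resize(im[180:330,225:375,::-1],(480,480),interpolation=2);b=cv2.resize(im2[150:300,280:380,::-1],(320,480),interpolation=2)
cv2.imwrite('pics/g1.png',np.hstack([a,b]))
E
```

```text
t 2.35 pos [0.4833 0.0526 0.0673] F [-0.15 -0.06  0.47] op 0.9942157474380605 q [-0.1   0.1   2.15 -0.    0.89  1.36]
inc [-0.0008  0.0038 -0.    ] [ 0.2  -0.29  0.13]
```

View pics/g1.png

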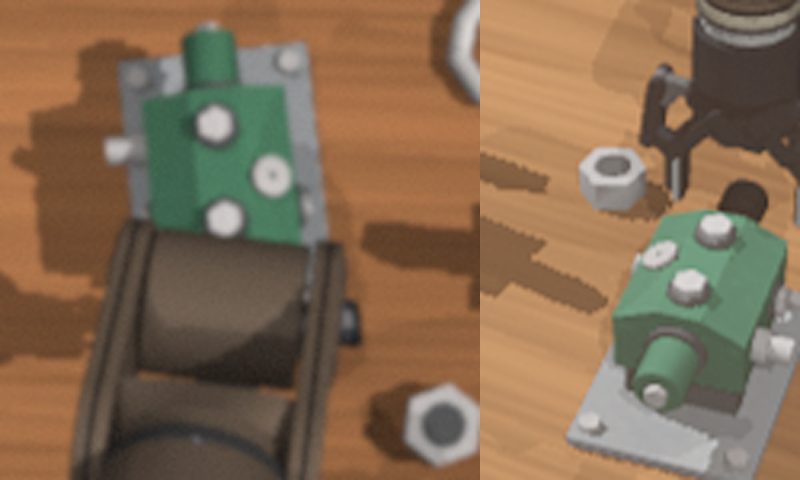

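The open fingers straddle the knob: in the right half of the picture it sits at (745,200), between fingers at (680,180) and about (798,200). Next I centre and close.

Request:
servo_tool(
  increments="0 0 0 0.1 -0.29 0.1 6; 0 0 0 0.1 -0.29 0.1 4.5; 0 0 0 0.1 -0.29 0.1 3; 0 0 0 0.1 -0.29 0.1 2.5; 0 0 0 0.1 -0.29 0.1 2.5; 0 0 0 0.1 -0.29 0.1 2.5; 0 0 0 0.1 -0.29 0.1 2.5; 0 0 0 0.1 -0.29 0.1 2.5; 0 0 0 0.1 -0.29 0.1 2.5",
  grip_force=50,
)

```text
time: 3.2
eef_pos: [0.4859, 0.0545, 0.0687]
tcp_rot: [0.998, 0.056, 0.0, 0.001]
contact_force: [-2.9, -4.0, 5.2]
opening: 0.374
```

```bash
python3 go.py .485 .0558 .066 6.35
```

```text
t 3.2 pos [0.4859 0.0545 0.0687] F [-2.93 -4.04  5.2 ] op 0.37418515973937166 q [-0.09  0.11  2.15 -0.    0.89  1.37]
inc [ 0.0027 -0.0007  0.0019] [-0.08 -0.14  0.27]
```

Request:
servo_tool(
  increments="0 0 0 0 0.1 -0.15 2.5; 0 0 0 -0.4 0.1 -0.15 2.5; 0 0 0 -0.8 0.1 -0.15 2.5; 0 0 0 -1.2 0.1 -0.15 2.5; 0 0 0 -1.6 0.1 -0.15 2.5; 0 0 0 -2.0 0.1 -0.15 2.5; 0 0 0 -2.3 0.1 -0.15 2.5; 0 0 0 -2.5 0.1 -0.15 2.5; 0 0 0 -2.6 0.1 -0.15 2.5; 0 0 0 -2.6 0.1 -0.15 2.5",
)

```text
time: 4.03
eef_pos: [0.462, 0.0513, 0.0689]
tcp_rot: [0.998, 0.055, 0.005, 0.001]
contact_force: [10.8, -2.3, -13.5]
opening: 0.379
```

```bash
python3 go.py .485 .0558 .066 6.35
```

```text
t 4.0333 pos [0.462  0.0513 0.0689] F [ 10.8   -2.32 -13.49] op 0.37925847648048006 q [-0.11  0.05  2.21  0.    0.88  1.35]
inc [ 0.0016 -0.0094 -0.0002] [ 2.34 -0.2   0.31]
```

Request:
servo_tool(
  increments="0 0 0 -0.1 0 0.1 2.5; 0 0 0 -0.3 0 0.1 2.5; 0 0 0 -0.3 0 0.1 2.5; 0 0 0 -0.3 0 0.1 2.5",
)

```text
time: 4.37
eef_pos: [0.4619, 0.0513, 0.0689]
tcp_rot: [0.998, 0.055, 0.009, 0.0]
contact_force: [17.6, 0.2, -15.4]
opening: 0.379
```

```bash
python3 go.py .485 .0558 .066 6.35;  python3 - <<'E'
from h import *
im2,_=grab('scene','s2')
cv2.imwrite('pics/g2.png',cv2.resize(im2[150:300,280:430,::-1],(600,600),interpolation=2))
E
```

```text
t 4.3667 pos [0.4619 0.0513 0.0689] F [ 17.58   0.18 -15.4 ] op 0.3786080071800114 q [-0.11  0.04  2.21  0.    0.87  1.35]
inc [ 0.0017 -0.0172 -0.0009] [ 2.34 -0.2   0.33]
```

View pics/g2.png

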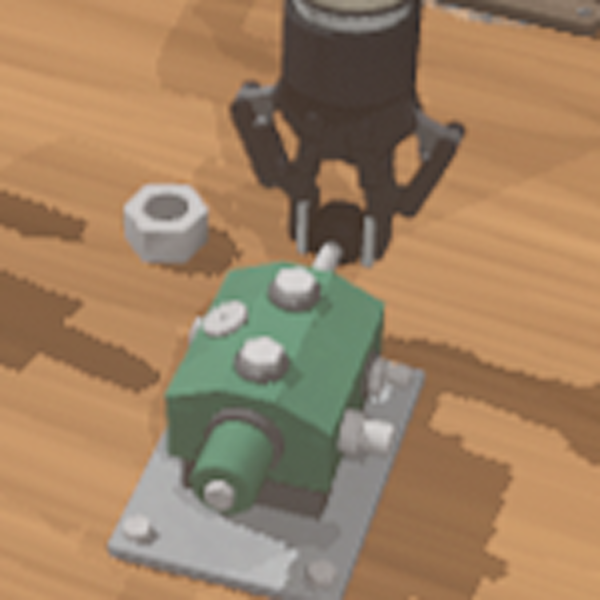

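The knob is out: more rod shows at (328,255), and force rises (17.6 N) without travel, so it is on the end stop. Now I push home.

Request:
servo_tool(
  increments="0 0 0 0.4 0 0.1 2.5; 0 0 0 0.8 0 0.1 2.5; 0 0 0 1.2 0 0.1 2.5; 0 0 0 1.6 0 0.1 2.5; 0 0 0 2.0 0 0.1 2.5; 0 0 0 2.4 0 0.1 2.5; 0 0 0 2.8 0 0.1 2.5; 0 0 0 3.1 0 0.1 2.5; 0 0 0 3.3 0 0.1 2.5; 0 0 0 3.3 0 0.1 2.5",
)

```text
time: 5.25
eef_pos: [0.4861, 0.0545, 0.0686]
tcp_rot: [0.998, 0.056, -0.007, 0.0]
contact_force: [-14.7, -4.8, 22.8]
opening: 0.376
```

```bash
python3 go.py .485 .0558 .066 6.35
```

```text
t 5.25 pos [0.4861 0.0545 0.0686] F [-14.66  -4.85  22.79] op 0.37588794483421795 q [-0.09  0.11  2.14 -0.    0.9   1.37]
inc [0.0001 0.0133 0.0018] [-0.09 -0.14  0.26]
```

It is home: x is back at 0.4861 and pressing on the stop at 14.7 N. I relax, release and rise.

Request:
servo_tool(
  increments="0 0 0 -0.2 0 -0.1 2.5; 0 0 0 -0.3 0 -0.2 2.5; 0 0 0 -0.3 0.05 -0.2 3.5; 0 0 0 -0.3 0.05 -0.2 5; 0 0 0 -0.3 0.05 -0.2 7; 0 0 0 -0.3 0.05 -0.2 8.5; 0 0 0 -0.3 0.05 -0.2 8.5; 0 0 0 -0.3 0.05 -0.2 8.5",
)

```text
time: 5.92
eef_pos: [0.4864, 0.0543, 0.0689]
tcp_rot: [0.998, 0.055, -0.0, -0.0]
contact_force: [0.6, 0.0, -0.4]
opening: 0.992
```

```bash
python3 go.py .542 -.213 .27 72
```

```text
t 5.9167 pos [0.4864 0.0543 0.0689] F [ 0.62  0.01 -0.37] op 0.9922776397365153 q [-0.1   0.11  2.15  0.    0.89  1.36]
inc [-5.0000e-04  0.0000e+00 -1.1461e+00] [  2.57  27.17 -20.12]
```

Request:
servo_tool(
  increments="0 0 0 0 0 -3 8.54; 0 0 0 0 0 -6.5 8.54; 0 0 0 0 0 -10 8.54; 0 0 -0.1 0 0 -13.5 8.54; 0 0 -0.2 0 3 -17 8.54; 0 0 -0.3 0 6 -20 8.54; 0 0 -0.4 0.5 10 -20 8.54; 0 0 -0.5 1 14 -20 8.54; 0 0 -0.6 1.5 18 -20 8.54; 0 0 -0.7 2 21 -20 8.54",
)

```text
time: 6.75
eef_pos: [0.5298, -0.1553, 0.2695]
tcp_rot: [0.918, 0.396, 0.0, 0.001]
contact_force: [0.3, -1.5, 0.2]
opening: 1.001
```

```bash
python3 go.py .542 -.213 .27 72;  python3 - <<'E'
from h import *
im2,_=grab('scene','s3');im,_=grab('top','t3')
cv2.imwrite('pics/g3.png',np.hstack([cv2.resize(im2[150:300,300:400,::-1],(400,600),interpolation=2),cv2.resize(im[180:300,250:330,::-1],(400,600),interpolation=2)]))
E
```

```text
t 6.75 pos [ 0.5298 -0.1553  0.2695] F [ 0.33 -1.54  0.23] op 1.000998133635451 q [-0.47 -0.    1.86 -0.    1.29  0.29]
inc [ 1.400e-03  2.000e-04 -4.425e-01] [-3.36  4.85 -0.04]
```

View pics/g3.png

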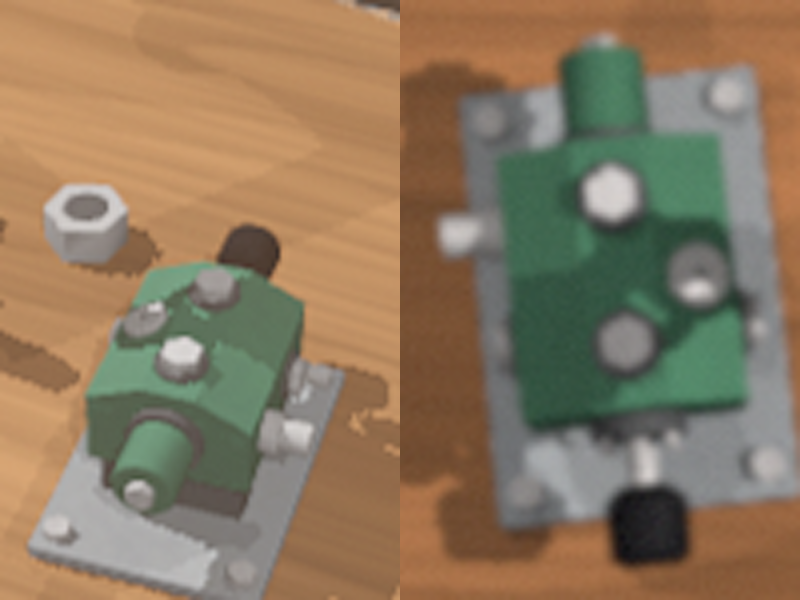

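The knob stayed home, at (650,525) in the right half as before. On to the pen.

Request:
servo_tool(
  increments="0 0 -0.1 -1 1.5 0 8.54; 0 0 -0.2 -2 3 0 8.54; 0 0 -0.3 -3 4.5 0 8.54; 0 0 -0.4 -3.36 4.85 0 8.54; 0 0 -0.4425 -3.36 4.85 0 8.54; 0 0 -0.4425 -3.36 4.85 0 8.54",
)

```text
time: 7.35
eef_pos: [0.5414, -0.2097, 0.2686]
tcp_rot: [0.81, 0.586, 0.0, -0.001]
contact_force: [0.3, -0.3, 0.0]
opening: 1.004
```

```bash
python3 go.py .542 -.213 .132 72
```

```text
t 7.35 pos [ 0.5414 -0.2097  0.2686] F [ 0.32 -0.26  0.05] op 1.0037015368554003 q [-0.54  0.06  1.79  0.    1.29 -0.23]
inc [-0.0009 -0.0008 -0.0038] [-0.31  0.17 13.66]
```

Request:
servo_tool(
  increments="0 0 0 -0.3 0.1 0 8.54; 0 0 0 -0.3 0.1 3 8.54; 0 0 0 -0.3 0.1 6 8.54; 0 0 0 -0.3 0.1 9 8.54; 0 0 0 -0.3 0.1 12 8.54; 0 0 0 -0.3 0.1 13.5 8.54; 0 0 0 -0.3 0.1 13.6 8.54; 0 0 0 -0.3 0.1 13.6 8.54",
)

```text
time: 8.02
eef_pos: [0.5411, -0.2125, 0.1321]
tcp_rot: [0.81, 0.586, -0.0, -0.001]
contact_force: [0.1, 0.3, 1.0]
opening: 0.996
```

```bash
python3 go.py .542 -.213 .132 72;  python3 - <<'E'
from h import *
im2,_=grab('scene','s4');im,_=grab('top','t4')
cv2.imwrite('pics/g4.png',np.hstack([cv2.resize(im2[100:250,180:280,::-1],(400,600),interpolation=2),cv2.resize(im[180:330,400:500,::-1],(400,600),interpolation=2)]))
E
```

```text
t 8.0167 pos [ 0.5411 -0.2125  0.1321] F [0.14 0.26 1.01] op 0.9961018360364855 q [-0.55  0.2   1.9   0.    1.04 -0.23]
inc [-0.0024 -0.0007 -0.0037] [-0.02  0.1   0.01]
```

View pics/g4.png

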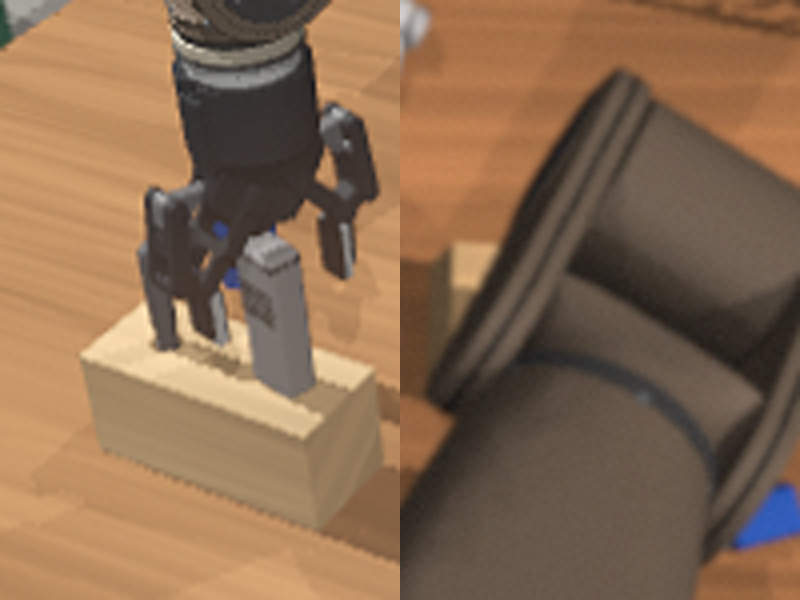

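The pen at (278,310) sits between the pads at (205,310) and (340,250). The punch at (160,330) is clear. Closing now.

Request:
servo_tool(
  increments="0 0 0 0 0.1 0 7; 0 0 0 0 0.1 0 5.5; 0 0 0 0 0.1 0 4; 0 0 0 0 0.1 0 3; 0 0 0 0 0.1 0 2; 0 0 0 0 0.1 0 1.5; 0 0 0 0 0.1 0 1.5; 0 0 0 0 0.1 0 1.5; 0 0 0 0 0.1 0 1.5; 0 0 0 0 0.1 0 1.5",
  grip_force=60,
)

```text
time: 8.95
eef_pos: [0.5427, -0.2138, 0.1335]
tcp_rot: [0.81, 0.586, 0.0, 0.0]
contact_force: [-0.6, 0.3, 4.8]
opening: 0.272
```

```bash
python3 go.py .542 -.213 .132 72
```

```text
t 8.95 pos [ 0.5427 -0.2138  0.1335] F [-0.57  0.28  4.76] op 0.2716466560484324 q [-0.55  0.2   1.89 -0.    1.04 -0.23]
inc [ 0.0005  0.0002 -0.0033] [ 0.05 -0.09  0.15]
```

Request:
servo_tool(
  increments="0 0 0 0 0 -0.5 1.5; 0 0 0 0 0 -2 1.5; 0 0 0 0 0 -4 1.5; 0 0 0 0 0 -6 1.5; 0 0 0 0 0 -8 1.5; 0 0 0 0 0 -10.5 1.5; 0 0 0 0 0 -13 1.5; 0 0 0 0 0 -15.5 1.5; 0 0 0 0 0 -17 1.5; 0 0 0 0 0 -17 1.5",
)

```text
time: 9.78
eef_pos: [0.5437, -0.2143, 0.3069]
tcp_rot: [0.81, 0.586, 0.001, 0.003]
contact_force: [0.5, 0.6, -1.9]
opening: 0.274
```

```bash
python3 - <<'E'
from go import *
n=np.array([np.sin(np.radians(YAWV)),-np.cos(np.radians(YAWV)),0])*np.sin(np.radians(25))+[0,0,np.cos(np.radians(25))]
D=np.array([.5855,.0356,.0963])
print(n,'hover40',D+n*(.117+.04),'contact',D+n*.117)
im2,_=grab('scene','s5');im,_=grab('top','t5')
cv2.imwrite('pics/g5.png',np.hstack([cv2.resize(im2[60:240,180:300,::-1],(400,600),interpolation=2),cv2.resize(im[180:330,400:500,::-1],(400,600),interpolation=2)]))
E
python3 go.py .592 -.030 .265 72 25
```

```text
[ 0.04674228 -0.42002542  0.90630779] hover40 [ 0.59283854 -0.03034399  0.23859032] contact [ 0.59096885 -0.01354297  0.20233801]
t 9.8833 pos [ 0.5422 -0.2134  0.3021] F [-0.36 -0.35 -3.56] op 0.2733210779585726 q [-0.55  0.05  1.75  0.    1.35 -0.23]
inc [ 0.1797  0.397  -0.0034] [18.98 -0.99  3.71]
```

View pics/g5.png

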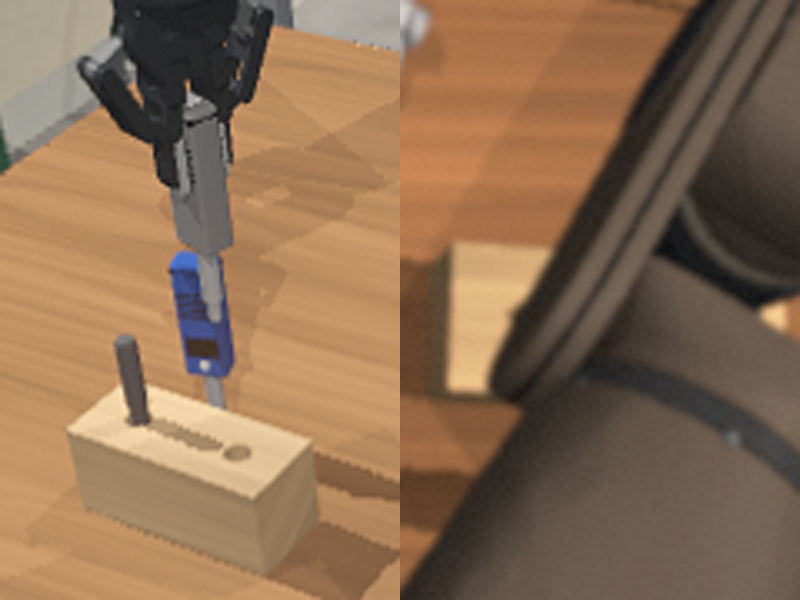

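The pen is out of its hole, now empty at (237,453) in the left half, with the tip free at (215,318). Moving to hover, tilted.

Request:
servo_tool(
  increments="0 0 0 3 -0.2 0 1.5; 0.03 0.06 0 6 -0.4 0.5 1.5; 0.06 0.13 0 9 -0.6 1 1.5; 0.09 0.2 0 12 -0.8 2 1.5; 0.12 0.26 0 14.5 -0.9 2.7 1.5; 0.15 0.33 0 17 -1 3.3 1.5; 0.18 0.397 -0.003 19 -1 3.7 1.5; 0.18 0.397 -0.003 19 -1 3.7 1.5; 0.18 0.397 -0.003 19 -1 3.7 1.5",
)

```text
time: 10.63
eef_pos: [0.5911, -0.0297, 0.2624]
tcp_rot: [0.79, 0.573, 0.105, -0.189]
contact_force: [-0.4, 0.2, -1.2]
opening: 0.276
```

```bash
python3 go.py .5928 -.0303 .2386 72 25; python3 - <<'E'
from go import *
s=ctrl.get_state(); R0=R.from_quat(s['tcp_rot'])
print('z axis',R0.apply([0,0,1])); tip=s['eef_pos']+R0.apply([0,0,.117]); print('pred tip',tip, proj('scene',tip),proj('top',tip), 'base',proj('scene',s['eef_pos']+R0.apply([0,0,.057])),proj('top',s['eef_pos']+R0.apply([0,0,.057])))
im2,_=grab('scene','s6');im,_=grab('top','t6')
cv2.imwrite('pics/g6.png',np.hstack([cv2.resize(im2[120:270,285:385,::-1],(400,600),interpolation=2),cv2.resize(im[150:300,260:360,::-1],(400,600),interpolation=2)]))
E
```

```text
t 10.6333 pos [ 0.5911 -0.0297  0.2624] F [-0.41  0.23 -1.22] op 0.27621052433945725 q [-0.37  0.16  1.73  0.38  1.47 -0.14]
inc [-0.0047  0.002  -0.0021] [-0.9   0.61  2.12]
z axis [-0.05184823  0.41956125 -0.90624507]
pred tip [0.58499801 0.01934248 0.15636644] [[328.74718258 204.89263445]] [[317.96842416 229.62304914]] base [[316.80064004 181.60023906]] [[331.91417446 223.18232366]]
```

View pics/g6.png

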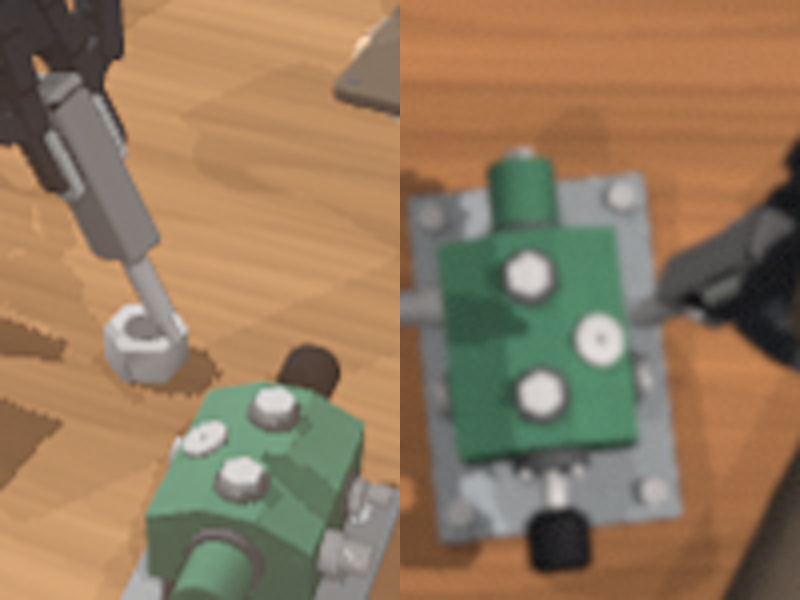

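The tip shows at about (319,229.5) in the top view and (329.5,205) in the scene view, within 1 px of prediction. Next I refine the disc centre from its centre dot in both views.

```bash
python3 - <<'E'
from go import *
import scipy.ndimage as nd
L={}
for n,f,u,v in(('top','top0',310,234.7),('scene','scene0',336.5,229.2)):
    im=np.load(f+'.npz')['im']; g=im.min(2).astype(float); hs=cv2.cvtColor(im,cv2.COLOR_RGB2HSV)
    ui,vi=int(u),int(v); print(n); print(g[vi-6:vi+8,ui-9:ui+10].astype(int))
def tri(a,b):
    A=[];B=[]
    for n,uv in(('top',a),('scene',b)):
        K,D,T=cam(n); o=-T[:3,:3].T@T[:3,3]; d=(world(n,uv,1.0)-o)[0]; d/=np.linalg.norm(d); M=np.eye(3)-np.outer(d,d);A.append(M);B.append(M@o)
    x=np.linalg.solve(sum(A),sum(B)); return x,[np.linalg.norm(M@x-b) for M,b in zip(A,B)]
print(tri((310,234.7),(336.8,229.3)),ray('top',(310,234.7),.096),ray('scene',(336.8,229.3),.096))
E
```

```text
top
[[ 75  74  74  73  81  96 113 124 133 130 117  99  84  77  82 102 116 119
  120]
 [ 75  75  76  77 102 133 152 168 171 168 160 140 114  91  86  98 116 119
  121]
 [ 73  75  73  93 133 163 180 185 188 185 184 171 151 117  94  96 111 120
  122]
 [ 73  74  82 119 153 179 189 193 191 189 190 186 173 150 115  97 111 121
  124]
 [ 70  71  93 135 169 184 191 190 186 187 189 191 185 169 135 108 112 117
  121]
 [ 73  69  99 146 177 190 192 186 176 172 182 189 191 178 151 119 111 116
  121]
 [ 68  66 103 151 182 192 192 183 165 158 175 186 191 183 160 122 114 117
  122]
 [ 69  69  98 147 180 192 195 189 171 164 176 188 192 183 158 122 113 117
  123]
 [ 70  69  93 138 175 193 197 193 187 183 186 192 192 187 157 116 104 113
  118]
 [ 74  71  83 127 166 189 196 195 194 193 195 196 193 181 152 106  88  98
  112]
 [ 72  73  80 105 142 172 190 198 198 195 196 193 186 166 132  93  73  80
   98]
 [ 72  73  75  85 113 144 170 186 191 192 191 185 168 139 103  76  62  75
   84]
 [ 72  76  77  75  83 106 135 154 167 172 169 157 134 105  82  71  68  76
   93]
 [ 76  76  76  76  80  82  95 110 125 133 1
[... 670 characters left out ...]
 95 108 115 114
  114]
 [101 169 180 163 201 211 209 210 210 204 190 172 140 120 104 112 114 113
  114]
 [127 167 150 134 175 193 198 200 186 171 141 123 118 115 116 114 114 113
  113]
 [137 152 125 107 117 137 149 156 129 114 122 113 114 114 113 111 109 108
  108]
 [132 140 116 111 109 110 112 116 112 106 114 115 116 113 122 140 144 160
  179]
 [125 120 113 113 116 115 114 115 116 116 117 115 114 111 160 190 195 201
  209]
 [117 114 116 116 117 116 115 115 116 117 117 115 113 119 187 209 210 209
  208]]
(array([0.58434331, 0.03660073, 0.0940702 ]), [np.float64(0.0012026712232021256), np.float64(0.001202671223202043)]) [[0.58452269 0.0354599  0.096     ]] [[0.58589747 0.03867954 0.096     ]]
```

```bash
python3 - <<'E'
from go import *
def tri(a,b):
    A=[];B=[]
    for n,uv in(('top',a),('scene',b)):
        K,D,T=cam(n); o=-T[:3,:3].T@T[:3,3]; d=(world(n,uv,1.0)-o)[0]; d/=np.linalg.norm(d); M=np.eye(3)-np.outer(d,d);A.append(M);B.append(M@o)
    x=np.linalg.solve(sum(A),sum(B)); return x,[np.linalg.norm(M@x-b) for M,b in zip(A,B)]
a,b=(309.8,234.2),(335.4,228.7)
print(tri(a,b),ray('top',a,.096),ray('scene',b,.096))
s=ctrl.get_state(); R0=R.from_quat(s['tcp_rot']); tip=s['eef_pos']+R0.apply([0,0,.117]); print(tip)
# tip tri from images: tip-most light pixels
for n in('top','scene'):
    im=np.load({'top':'t6','scene':'s6'}[n]+'.npz')['im']; u,v=proj(n,tip)[0].round().astype(int); print(n,u,v); print(im.min(2)[v-6:v+8,u-8:u+9])
E
```

```text
(array([0.58562484, 0.0355582 , 0.09630102]), [np.float64(0.0003509081032041511), np.float64(0.00035090810320410665)]) [[0.58553001 0.03588533 0.096     ]] [[0.58544053 0.03507946 0.096     ]]
[0.58623491 0.01849599 0.1587584 ]
top 318 229
[[ 83  84  83  81  90 111 136 151 155 153 153 146 137 114  91  75  74]
 [ 82  83  82  83  88 107 127 142 146 144 139 132 120 104  85  72  68]
 [ 83  82  84  84  86 104 123 135 139 134 122 117 111 101  87  76  69]
 [ 82  84  82  80  85  98 117 130 129 124 118 111 108 105  94  86  77]
 [ 98  93  87  85  85  94 114 123 122 116 111 109 107 105 101  93  87]
 [144 129 111  93  85  90 110 116 112 110 107 104 103 100  96  91  88]
 [187 177 158 129 102  92 104 112 108 104 105  98  98  93  89  86  82]
 [206 203 191 169 133 106 102 106 106 100  97  95  93  91  91  81  78]
 [211 211 204 193 163 126 108 111 111 106 106 103 106 108 106  93  77]
 [207 209 210 206 187 153 119 120 124 121 120 119 121 128 127 105  83]
 [192 202 209 210 199 170 131 125 130 132 131 132 131 137 137 112  82]
 [175 194 207 212 202 175 136 123 130 135 135 133 133 138 137 112  82]
 [182 19
[... 443 characters left out ...]
123 123 110 115 136 151 155 158 199 173 116 100 102 104 104]
 [123 123 123 117 113 105 123 143 155 154 170 144 106  99 100 101 103]
 [121 114 109 134 142 167 155 141 149 156 129 111 103 102 101 100 100]
 [177 174 171 184 188 202 195 157 140 140 124 112 105 104 106 105 101]
 [205 205 205 205 205 205 196 156 130 121 119 108  94  91 101 103 100]
 [184 184 184 185 183 183 164 137 127 124 117 101  76  67  80  85  83]
 [140 143 144 144 146 145 135 130 127 121 113  98  74  66  66  66  65]
 [128 129 133 135 137 135 133 130 126 118 109  95  76  68  69  68  67]
 [134 136 137 137 135 134 132 127 122 115 106  89  74  70  71  70  69]
 [136 137 137 135 132 132 129 125 119 108  92  74  68  68  68  70  71]]
```

The disc centre triangulates to (0.5856, 0.0356, 0.0963) with a 0.4 mm residual, matching the given height. Approaching to 15 mm.

```bash
cat > dn.py <<'E'
from go import *
n=np.array([.0467423,-.4200254,.9063078]); D=np.array([.5856,.0356,.0963]); 
h=float(sys.argv[1]); s=ctrl.get_state(); R0=R.from_quat(s['tcp_rot']); z=R0.apply([0,0,1]); tip=s['eef_pos']+z*.117; e=tip-D
r,t=inc(D+n*(.117+h),Rt(72,25),s); F=s['contact_force']; print('t',s['time'],'gap',e@n*1e3,'lat mm',((e-n*(e@n))*1e3).round(2),'tiltdeg',np.degrees(np.arccos(-z@n)).round(2),'F.n',F@n,F.round(2),'op',s['opening'].round(3)); print('inc',r.round(4),t.round(2))
E
python3 dn.py 0.015
```

```text
Traceback (most recent call last):
  File "dn.py", line 4, in <module>
    r,t=inc(D+n*(.117+h),Rt(72,25),s); F=s['contact_force']; print('t',s['time'],'gap',e@n*1e3,'lat mm',((e-n*(e@n))*1e3).round(2),'tiltdeg',np.degrees(np.arccos(-z@n)).round(2),'F.n',F@n,F.round(2),'op',s['opening'].round(3)); print('inc',r.round(4),t.round(2))
                                                                                                                                                                                                            ^^^^^^^^^^^^^^^^^^
AttributeError: 'float' object has no attribute 'round'
```

```bash
sed -i "s/s\['opening'\].round(3)/s['opening']/" dn.py; python3 dn.py 0.015
```

```text
t 10.7333 gap 63.82032855303747 lat mm [-2.35  9.7   4.62] tiltdeg 0.1 F.n -2.0875161822735047 [-0.57 -0.78 -2.64] op 0.2748575345198839
inc [-0.0004  0.0017 -0.0012] [-0.95  0.56  4.88]
```

Request:
servo_tool(
  increments="0 0 0 -0.5 0.3 1 1.5; 0 0 0 -0.95 0.56 2 1.5; 0 0 0 -0.95 0.56 3 1.5; 0 0 0 -0.95 0.56 4 1.5; 0 0 0 -0.95 0.56 4.7 1.5; 0 0 0 -0.95 0.56 4.9 1.5; 0 0 0 -0.95 0.56 4.9 1.5; 0 0 0 -0.95 0.56 4.9 1.5",
)

```text
time: 11.4
eef_pos: [0.5925, -0.0191, 0.2172]
tcp_rot: [0.79, 0.574, 0.107, -0.188]
contact_force: [0.5, 0.7, -2.6]
opening: 0.268
```

```bash
python3 dn.py 0.003;python3 - <<'E'
from go import *
s=ctrl.get_state(); R0=R.from_quat(s['tcp_rot']);tip=s['eef_pos']+R0.apply([0,0,.117])
im2,_=grab('scene','s7');im,_=grab('top','t7'); print(proj('scene',tip),proj('top',tip))
cv2.imwrite('pics/g7.png',np.hstack([cv2.resize(im2[180:255,310:360,::-1],(400,600),interpolation=2),cv2.resize(im[190:265,285:335,::-1],(400,600),interpolation=2)]))
E
```

```text
t 11.4 gap 15.844619938044639 lat mm [0.78 1.07 0.46] tiltdeg 0.06 F.n -2.6718701858429275 [ 0.52  0.72 -2.64] op 0.2682128032833003
inc [0.0009 0.0003 0.0002] [-0.14 -0.03  1.28]
[[332.94177076 223.22350178]] [[312.65305896 232.25829014]]
```

View pics/g7.png

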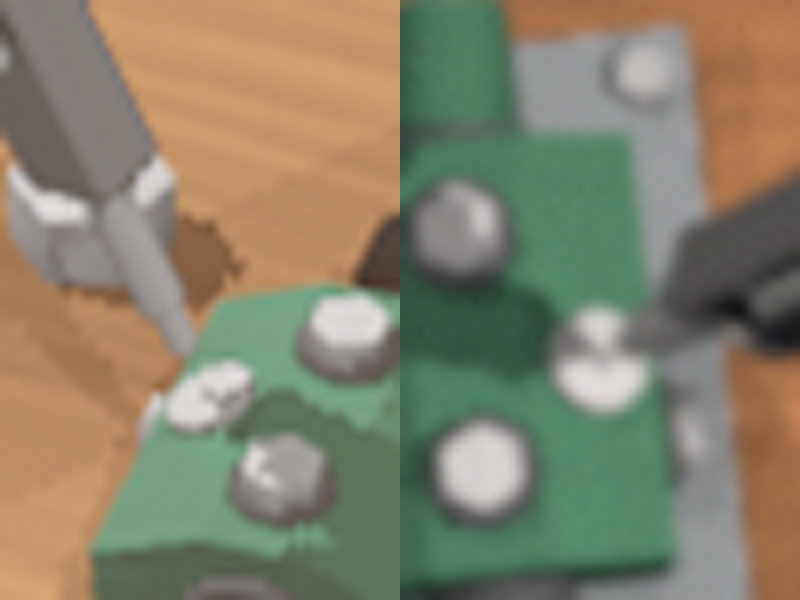

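The tip is above the disc: (187,352) left and about (630,345) right, within 1 px of prediction. Closing to about 3 mm.

Request:
servo_tool(
  increments="0 0 0 -0.14 -0.03 0.5 1.5; 0 0 0 -0.14 -0.03 1 1.5; 0 0 0 -0.14 -0.03 1.3 1.5; 0 0 0 -0.14 -0.03 1.3 1.5; 0 0 0 -0.14 -0.03 1.3 1.5; 0 0 0 -0.14 -0.03 1.3 1.5",
)

```text
time: 12.0
eef_pos: [0.591, -0.0148, 0.2047]
tcp_rot: [0.79, 0.574, 0.107, -0.188]
contact_force: [-0.6, -0.2, -2.1]
opening: 0.271
```

```bash
python3 dn.py 0.000;python3 - <<'E'
from go import *
s=ctrl.get_state(); R0=R.from_quat(s['tcp_rot']);tip=s['eef_pos']+R0.apply([0,0,.117])
im2,_=grab('scene','s8');im,_=grab('top','t8'); print(proj('scene',tip),proj('top',tip))
cv2.imwrite('pics/g8.png',np.hstack([cv2.resize(im2[190:265,310:360,::-1],(400,600),interpolation=2),cv2.resize(im[190:265,285:335,::-1],(400,600),interpolation=2)]))
E
```

```text
t 12.0 gap 2.6234924554204246 lat mm [-0.16 -0.19 -0.08] tiltdeg 0.03 F.n -1.8332269045425904 [-0.57 -0.23 -2.1 ] op 0.271031782032856
inc [ 0.0004  0.0002 -0.0001] [0.02 0.01 0.26]
[[335.05663043 227.73158655]] [[310.5652311  233.99709201]]
```

View pics/g8.png

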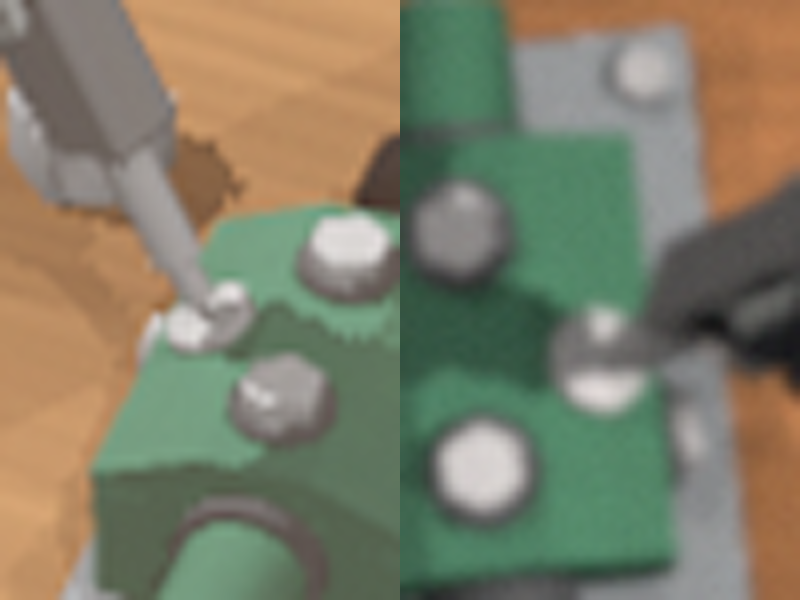

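The tip is just over the disc centre: left (205,312) is scene px (335.6,229), against the dot at (335.4,228.7). Pressing in small steps and watching force.

Request:
servo_tool(
  increments="0 0 0 0.02 0.01 0.15 1.5; 0 0 0 0.02 0.01 0.15 1.5",
)

```text
time: 12.27
eef_pos: [0.5913, -0.0142, 0.2036]
tcp_rot: [0.79, 0.574, 0.107, -0.187]
contact_force: [-0.0, -0.3, 0.4]
opening: 0.273
```

```bash
python3 dn.py 0.000
```

```text
t 12.2667 gap 1.4551380213428273 lat mm [ 0.32 -0.11 -0.07] tiltdeg 0.08 F.n 0.4722925686778744 [-0.03 -0.28  0.39] op 0.2728814035645665
inc [ 0.0014  0.0003 -0.0001] [-0.   -0.02  0.15]
```

Request:
servo_tool(
  increments="0 0 0 0 0 0.15 1.5; 0 0 0 0 0 0.15 1.5",
)

```text
time: 12.43
eef_pos: [0.5913, -0.0136, 0.2024]
tcp_rot: [0.79, 0.574, 0.107, -0.187]
contact_force: [0.2, -0.1, 0.2]
opening: 0.276
```

```bash
python3 dn.py 0.000
```

```text
t 12.4333 gap 0.09835084521266871 lat mm [ 0.36 -0.09 -0.06] tiltdeg 0.09 F.n 0.26114142582317923 [ 0.23 -0.09  0.23] op 0.27561805665093947
inc [0.0015 0.0003 0.    ] [-0.   -0.02  0.01]
```

Request:
servo_tool(
  increments="0 0 0 0 0 0.15 1.5; 0 0 0 0 0 0.15 1.5",
)

```text
time: 12.6
eef_pos: [0.5912, -0.013, 0.201]
tcp_rot: [0.79, 0.574, 0.107, -0.187]
contact_force: [0.8, -0.3, 0.6]
opening: 0.277
```

```bash
python3 dn.py 0.000
```

```text
t 12.6 gap -1.481041941986379 lat mm [ 0.36 -0.12 -0.07] tiltdeg 0.09 F.n 0.753519345204304 [ 0.82 -0.34  0.63] op 0.2765641592611788
inc [ 0.0015  0.0002 -0.    ] [-0.   -0.02 -0.15]
```

```bash
cat > avg.py <<'E'
from go import *
n=np.array([.0467423,-.4200254,.9063078]); D=np.array([.5856,.0356,.0963]);f=[];g=[]
for i in range(int(sys.argv[1])):
    ctrl.read_camera('top'); s=ctrl.get_state(); f.append(s['contact_force']); z=R.from_quat(s['tcp_rot']).apply([0,0,1]); g.append((s['eef_pos']+z*.117-D)@n*1e3)
f=np.array(f); print(s['time'],'gap',np.mean(g),'F.n',(f@n).mean(),(f@n).std(),f.mean(0).round(2))
E
python3 avg.py 15
```

```text
13.35 gap -1.5684178392794048 F.n 1.823683733414191 0.5031514338225119 [ 0.45 -1.62  1.24]
```

Request:
servo_tool(
  increments="0 0 0 0 0 -0.25 1.5; 0 0 0 0 0 -0.5 1.5; 0 0 0 0 0 -0.5 1.5; 0 0 0 0 0 -0.5 1.5",
)

```text
time: 13.68
eef_pos: [0.5905, -0.0146, 0.2044]
tcp_rot: [0.79, 0.574, 0.106, -0.189]
contact_force: [-0.6, 0.5, -1.9]
opening: 0.274
```

```bash
python3 avg.py 15; python3 dn.py 0
```

```text
14.4333 gap 2.8483143569966063 F.n -1.8012493925454642 0.47334253767993173 [-0.1   0.17 -1.91]
t 14.4333 gap 3.2041761493896637 lat mm [ 0.04 -0.04 -0.02] tiltdeg 0.04 F.n -1.8753270554659531 [-0.56  0.22 -1.94] op 0.27537392101092034
inc [ 0.0006  0.0002 -0.0001] [0.   0.   0.32]
```

Free baseline is −1.80 N (the pen's weight), so the earlier contact was 3.6 N, about 3.2 mm in. Pressing about 1.4 mm further than that.

Request:
servo_tool(
  increments="0 0 0 0 0 0.2 1.5; 0 0 0 0 0 0.4 1.5; 0 0 0 0 0 0.55 1.5; 0 0 0 0 0 0.65 1.5; 0 0 0 0 0 0.65 1.5; 0 0 0 0 0 0.65 1.5",
)

```text
time: 14.93
eef_pos: [0.5912, -0.0124, 0.1999]
tcp_rot: [0.79, 0.574, 0.107, -0.187]
contact_force: [0.0, -2.1, 1.8]
opening: 0.274
```

```bash
python3 avg.py 20; python3 dn.py 0;python3 - <<'E'
from go import *
im2,_=grab('scene','s9');im,_=grab('top','t9')
cv2.imwrite('pics/g9.png',np.hstack([cv2.resize(im2[180:270,310:370,::-1],(400,600),interpolation=2),cv2.resize(im[190:265,285:335,::-1],(400,600),interpolation=2)]))
cv2.imwrite('pics/s9f.png',im2[...,::-1])
E
```

```text
15.9333 gap -3.0878266348715484 F.n 2.395728194652931 0.44019099633954706 [ 0.55 -1.99  1.69]
t 15.9333 gap -3.2280373130372872 lat mm [ 0.27 -0.07 -0.05] tiltdeg 0.07 F.n 2.3010172358531 [ 0.48 -1.35  1.89] op 0.27444770413821745
inc [ 0.0012  0.0001 -0.0001] [-0.   -0.01 -0.32]
```

View pics/g9.png

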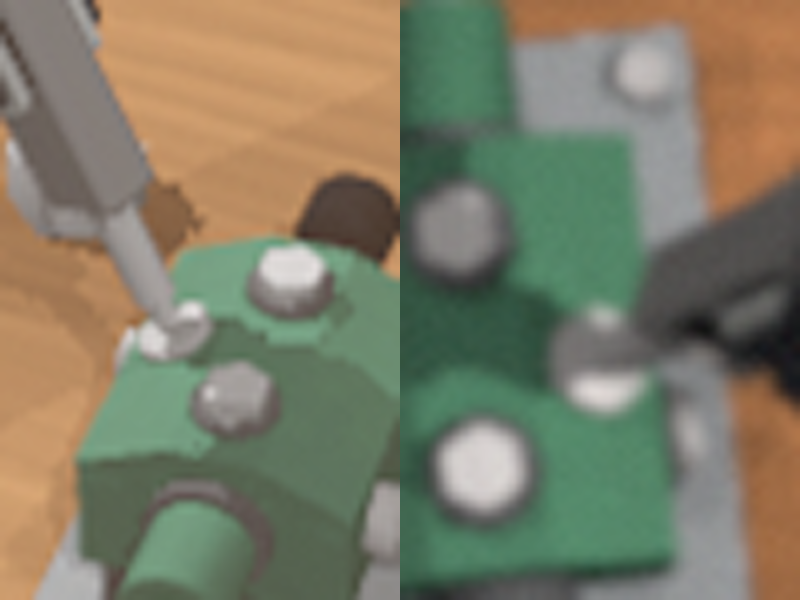

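View pics/s9f.png

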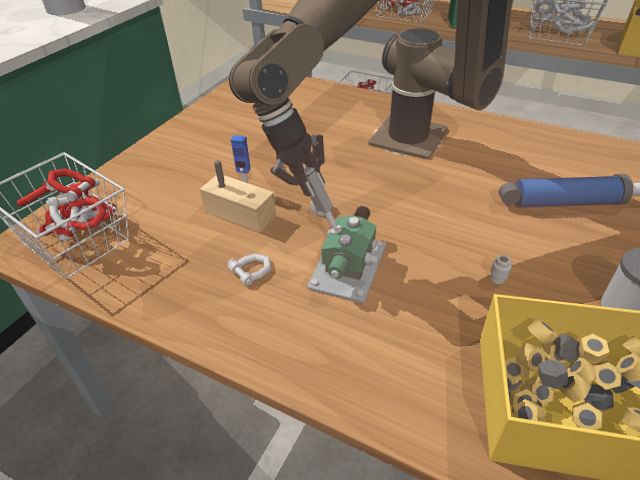

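The tip sits in the middle of the disc: left half (172,325), with the rim showing evenly around it. The bench is otherwise unchanged. The force is 2.40 − (−1.80) = 4.2 N. Handing in.

```bash
python3 -c "
from plant import ctrl
print(ctrl.sign_off(), ctrl.get_state()['time'])"
```

```text
the job is handed in; nothing more can be done
the job is handed in; nothing more can be done
```

The job is handed in at about 16 s of the 54 s allowed, with the pen still held on the disc.

- **Spool:** I pulled the knob 24 mm out to its end stop, where the force rose to about 17 N with no further travel. I then pushed it back to its starting position, pressing about 15 N there. After release the camera showed it still home.
- **Pen:** I lifted the grey listening pen out of the block and put its tip on the disc. The last checks were:

| Check | Reading |
|---|---|
| Tip offset from the disc centre | about 0.3 mm by arm reading, within about 1 px in both views |
| Tool axis off the disc's normal | about 0.1° |
| Contact force | about 4.2 N, after taking off the pen's weight |
| Tip pushed in | about 4.5 mm |

- **Rest of the bench:** the final scene picture shows the punch, shackle, coupling and blue look-alike where they were. The nut is mostly hidden behind the pen in it; nothing was seen to touch it.
- **Disagreement:** the tip touched the disc about 1.7 mm earlier than my camera measurement predicted, within the combined calibration and grasp error. I set the pressing depth from the force reading instead.
- **Not measured directly:** the pen's squareness is inferred from the tool's angle, since I gripped the pen while it stood upright in the block.

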